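Hold a pinch pot in the sprung jig

TASK

Fix the clay pinch pot in the holding jig so that its rim can be scraped: loosen the clamp knob on the sliding jaw, wind the jaw in with the crank until its sprung plate presses lightly on the pot and holds it against the end stop (springs pressed in a few millimetres, not to the bottom), then tighten the clamp knob again. Keep the pot upright and leave the other things on the counter where they are.

Things in the scene. Friction and masses are not known exactly. Their poses are not given: they have to be found in the camera images.
- jig: The holding jig, fixed to the counter: a flat light-wood bed 110 mm (its x) by 380 mm (its y), 28 mm thick, with an upright crank at its -y end, a sliding jaw in the middle and an end stop towards +y. Origin: centre of the underside; x points away from the robot, y along the bed from the crank to the stop, z up. Its yaw is within 0.2 rad of the robot's frame.
- crank_axis (a point): Point on the crank's vertical turning axis at the height of the grip's middle (90.5 mm above the counter). Fixed to the jig.
- grip_center (a point): Middle of the crank's grip: an upright dark-wood handle 25 mm thick and 45 mm tall (68 to 113 mm above the counter), 45 mm from the crank axis, spinning freely on its pin. Below it lies the flat steel crank arm, top 67 mm above the counter. The arm points to the jig's -y at the start. It takes about 5 N at the grip to wind; the crank stays where it is left.
- crank (a joint): Crank angle, rad: 0 at the start, grows clockwise seen from above. Geared to the jaw: each radian clockwise moves the jaw 12 mm towards the end stop (75 mm a turn); up to 10.4.
- jaw (a joint): Travel of the sliding jaw from its start towards the end stop (jig +y), m, 0 to 0.125. It carries the clamp knob and the sprung plate. While the knob is tight it is held: winding then takes over 25 N at the grip and counts as forcing it.
- knob_bar (a point): Middle of the clamp knob's grip, a black bar 64 mm long, 14 mm thick and 24 mm high, on the jaw's face that is sloped 35 degrees towards the robot. The point's z axis is the knob's turning axis, pointing out of the face (35 degrees from vertical, leaning to the jig's -x); its x axis runs along the bar. The bar's outer face is 12 mm above this point along z, the sloped face 26 mm below it (a 24 mm round hub lies below the bar, a 32 mm washer on the face).
- clamp_knob (a joint): Clamp knob angle, rad: 0 fully loose (bar in line with the slope, pointing at the robot), grows clockwise seen from outside, 1.35 the tight end (bar across, along the jig's y). It begins to grip at about 0.55, is loose below 0.35 and tight above 1.05. Stiff, about 0.2 N m, up to 0.3 when tight; it stays where it is left. Tight at the start.
- plate_face (a point): Centre of the cork face of the jaw's sprung plate (84 mm wide, 48 mm tall), which faces the end stop (jig +y). It moves with the jaw and is pushed back by what it presses on.
- plate (a joint): How far the sprung plate is pressed back into the jaw, m: 0 at rest, 0.009 at the bottom; springs 1 N per mm.
- stop_face (a point): Centre of the cork face of the end stop (a wooden block 90 mm by 35 mm, 50 mm tall, screwed to the bed at varying places), facing the jaw (jig -y).
- pot_center (a point): Middle (half-way up) of the small clay pinch pot, round, 60 mm (jig x) by 64 mm (jig y) across the rim and 38 mm tall, standing loose and upright on the bed, its rim 2 to 13 mm in front of the end stop. It slides easily on the bed when the plate pushes it.

How it is judged:
By the outcome, as a careful person would: the job done as asked, in the order asked, and still so for the second after the job is handed in, with the robot touching nothing.
It also fails if it takes over 62 s, if anything falls off the work surface, if the arm or the gripper's body presses on something with over 40 N, if the wrist force passes 120 N, or if a joint passes its speed limit or range.

ROBOT

A 6-joint arm with a two-finger parallel gripper is mounted at the origin on a cart in front of the work surface, level with it; the furniture and walls round the work are solid. World frame = base frame: x ahead of the robot, y to its left, z up, the work surface at z = 0. Lengths are in m, angles in degrees, forces in N, time in s.
With the tool pointing down it reaches from about 0.3 to 0.75 m from the base axis. Payload 8.5 kg.
Tool frame: the origin (TCP) lies on the centre line of the jaws, within the pads' length; the fingertips stand 22 mm ahead of it and the grasp point (between the pads) lies 3 mm ahead of it (env.tip_reach is the distance from the TCP to the fingertips, in m); y points along the fingers, z is the direction in which the jaws open and shut, and the axes are right-handed (so a half turn about y gives the same grasp; the last joint's range is limited). The gripper opens to 85 mm and grips with 20 to 120 N. Pads are 22 mm wide; open, the fingers measure 114 mm over their backs; the gripper's body (76 mm by 85 mm) begins 54 mm behind the grasp point. The pads swing forward as they close: fully open they stand 13 mm farther back than shut.
Start: joints at [-79.773, 21.807, 74.336, -0, 83.858, -12.336], TCP at [0.211, -0.508, 0.253] pointing down, gripper open.
Joint ranges: [-178.18, 178.18], [-50.72, 133.34], [12.68, 142.11], [-81.47, 261.47], [9.98, 163.14], [-165.26, 165.26]. Speed limits (degrees/s): [136.94, 136.94, 180, 180, 180, 180].

INTERFACE

Orientations are given as a 3x3 rotation matrix whose columns are the frame's x, y, z axes.
In Python, from rig import env, get_image gives the robot as it stands. The module is installed in compiled form; this text tells all that it offers.
- The arm moves only by the tool carry_out, never from a script. Its argument "targets" is a list that holds one entry, the list of rows, each a list of 7 numbers: the closure, from 0 (fully open) to 1 (shut), then the shift along the world's x, y, z in mm, then the turn, a rotation vector about the world's x, y, z in degrees. In form: [[[claw, dx, dy, dz, ax, ay, az], ...]]. A call has 1 to 20 rows; each row is the pose to reach, as a shift and turn from the pose commanded when the call began; what a row does not reach only later rows make up. A row lasts 1/12 s, in which the tool goes at most 41.7 mm and 7.16 degrees, less where a joint would pass 70% of its speed; a pose out of reach is approached as far as the arm can. A call with a gripper value outside its range is refused whole. The fingers move at their own pace and stop on an object; "squeeze" is the grip in N (left out, the last holds). Time passes only in rows, so rows that repeat a pose let the fingers close. It gives the time, the measured TCP pose, the force and the opening at its end, in the units of the state.
- env.observe(): the state, without advancing time (a new reading comes with each control period).
- get_image(name): name is "scene" or "top"; returns a dict with "img" (384x512x3 uint8, red, green, blue), "fx", "fy", "cx", "cy" (pixels), "rvec" (rotation vector, rad) and "tvec" (3), from world to camera coordinates, as OpenCV has them. Camera axes: x right, y down, z forward; pixel columns grow to the right and rows downward; lengths in m; the calibration is good to about 2 mm. A picture is of the moment at which its call begins. There is no depth.
- env.close_job(): hands the job in, once; it reports no verdict.
The state is a dict: "time_s": time; "q": joint angles; "qvel": joint speeds; "joint_efforts": joint torques, N m; "position": TCP position; "tool_rot": TCP orientation; "ft_force": force on the tool from outside, world axes, zero at the start; "wrist_torque": the same for the moment, N m; "grip_width": finger opening in m.
Only numpy, scipy, OpenCV 4.12 (cv2) and the standard library are available. Lean on these libraries where they do the work, as an engineer would, in place of code of your own. Each camera call takes 0.05 s, during which the arm holds its last target.

## Working session

There is one attempt and no reset: what is moved stays moved. The work goes in short steps, Python scripts to look and compute and a tool call to move; the robot and the scene stay as the last step left them, time stands still between calls to the robot, and variables do not carry over. Pictures are saved under pics/ and viewed, and the job is handed in when it is done.

Besides the shell and the picture viewer there is one more tool, called as name(argument=value, ...), one argument or row to a line, values as JSON. carry_out: Moves the arm, as the interface text tells. Its arguments: {"type":"object","properties":{"targets":{"type":"array"},"squeeze":{"type":"number"}},"required":["targets"]}

```bash
mkdir -p pics; ls; python3 - <<'E'
from rig import env,get_image
import cv2,pickle
d={}
for n in("scene","top"):
    g=get_image(n);d[n]=g
    cv2.imwrite(f"pics/{n}0.png",cv2.resize(g["img"][:,:,::-1],None,fx=1.5,fy=1.5,interpolation=cv2.INTER_CUBIC))
    print(n,g["fx"],g["fy"],g["cx"],g["cy"],g["rvec"],g["tvec"])
pickle.dump(d,open("im0.pkl","wb"))
o=env.observe();print(o)
print(env.tip_reach)
E
```

```text
pics
scene 489.20499461459497 489.20499461459497 250.20391345978692 198.40829453226488 [ 1.22633099 -2.33664372  0.89897476] [0.29820904 0.38143502 0.64403848]
top 397.23801572124967 397.23801572124967 255.61254846700984 193.38725902628065 [ 2.17536201 -2.16575088  0.14748399] [0.01057823 0.52766872 0.86301341]
{'time_s': 0.1, 'q': array([-7.97725692e+01,  2.18379426e+01,  7.43791910e+01, -6.70585442e-04,
        8.38578223e+01, -1.23363610e+01]), 'qvel': array([ 0.04845768, -0.10476989, -0.14999379, -0.02501023,  0.04154659,
       -0.00947873]), 'joint_efforts': array([ 4.03358878e-03, -4.49221945e+01, -2.31656474e+01, -1.07139952e-04,
        3.66191358e-03, -1.68792690e-05]), 'position': array([ 0.21098956, -0.50767011,  0.25277306]), 'tool_rot': array([[-9.23452438e-01, -2.43735170e-04,  3.83712828e-01],
       [-3.83712812e-01,  1.28537346e-03, -9.23451583e-01],
       [-2.68136656e-04, -9.99999144e-01, -1.28050556e-03]]), 'ft_force': array([-0.57140343, -0.20448598,  0.51092596]), 'wrist_torque': array([-0.06032684, -0.04639775,  0.01615588]), 'grip_width': 0.08545442121859292}
0.022
```

View pics/scene0.png

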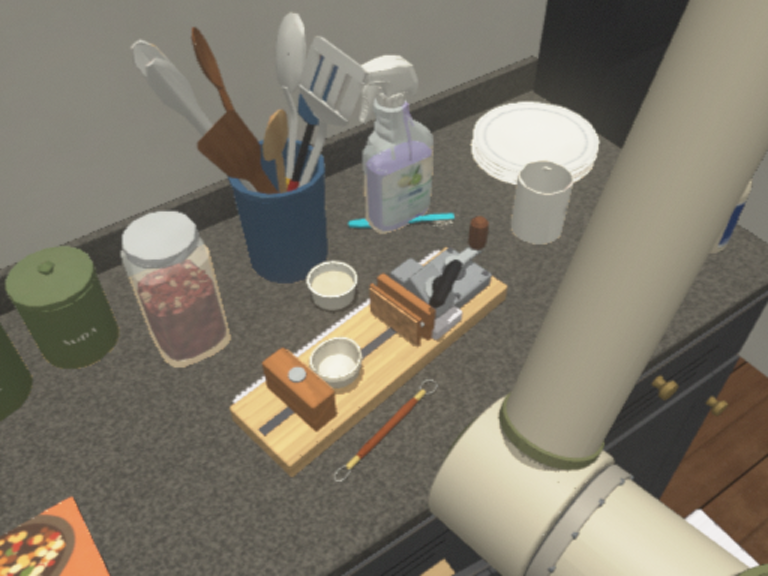

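View pics/top0.png

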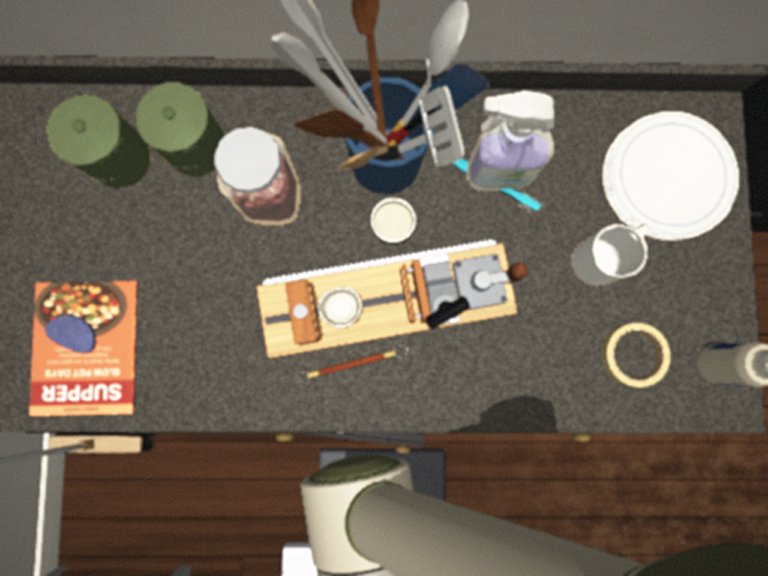

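```bash
python3 - <<'E'
import pickle,cv2
d=pickle.load(open("im0.pkl","rb"))
t=d["top"]["img"][155:245,165:365,::-1]
cv2.imwrite("pics/topc.png",cv2.resize(t,None,fx=4,fy=4,interpolation=cv2.INTER_CUBIC))
s=d["scene"]["img"][140:315,150:345,::-1]
cv2.imwrite("pics/scenec.png",cv2.resize(s,None,fx=3.4,fy=3.4,interpolation=cv2.INTER_CUBIC))
E
```

```text
(no output)
```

View pics/topc.png

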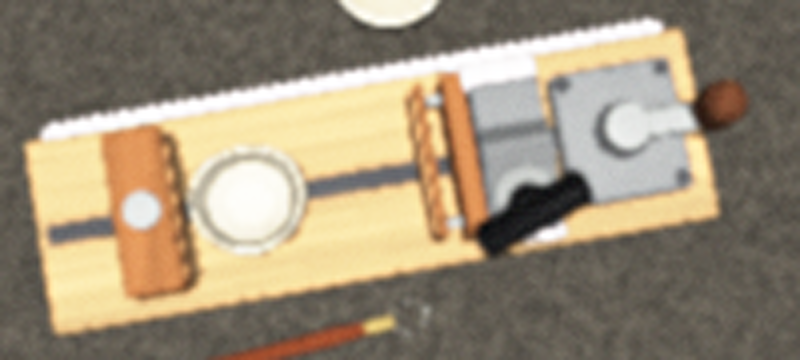

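View pics/scenec.png

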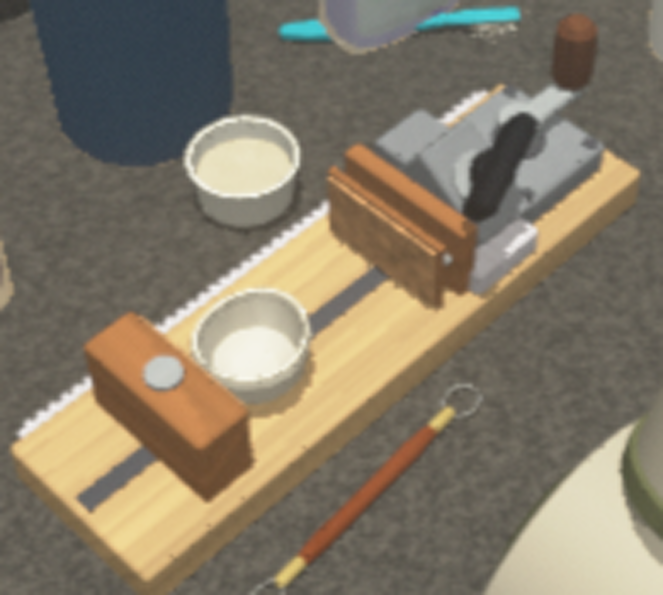

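```bash
cat >h.py <<'E'
import numpy as np,cv2,pickle
from scipy.optimize import least_squares
def proj(g,P):
    return cv2.projectPoints(np.atleast_2d(np.array(P,float)),np.array(g["rvec"]),np.array(g["tvec"]),np.array([[g["fx"],0,g["cx"]],[0,g["fy"],g["cy"]],[0,0,1.]]),None)[0].reshape(-1,2)
def ray(g,uv):
    R=cv2.Rodrigues(np.array(g["rvec"]))[0];o=-R.T@np.array(g["tvec"]).ravel()
    v=R.T@np.array([(uv[0]-g["cx"])/g["fx"],(uv[1]-g["cy"])/g["fy"],1]);return o,v
def atz(g,uv,z):
    o,v=ray(g,uv);return o+v*(z-o[2])/v[2]
def tri(ga,ua,gb,ub):
    o1,v1=ray(ga,ua);o2,v2=ray(gb,ub)
    A=np.stack([v1,-v2],1);s=np.linalg.lstsq(A,o2-o1,rcond=None)[0]
    p,q=o1+s[0]*v1,o2+s[1]*v2
    return (p+q)/2,np.linalg.norm(p-q)
def toj(p,j):
    x,y,a=j;c,s=np.cos(a),np.sin(a);d=np.array(p,float)
    return np.array([c*(d[0]-x)+s*(d[1]-y),-s*(d[0]-x)+c*(d[1]-y),d[2]])
def tow(p,j):
    x,y,a=j;c,s=np.cos(a),np.sin(a)
    return np.array([x+c*p[0]-s*p[1],y+s*p[0]+c*p[1],p[2]])
T=lambda u,v:(165+u/4,155+v/4)
S=lambda u,v:(150+u/3.4,140+v/3.4)
E
python3 - <<'E'
from h import *
d=pickle.load(open("im0.pkl","rb"));t,s=d["top"],d["scene"]
z=.028
ct=[((.055,.19,z),T(25,143)),((-.055,.19,z),T(56,333)),((-.055,-.19,z),T(718,214)),((.055,-.19,z),T(682,30))]
cs=[((.055,.19,z),S(14,450)),((-.055,.19,z),S(150,582)),((-.055,-.19,z),S(637,180))]
def res(j,a=1,b=1):
    r=[]
    if a:r+=[proj(t,tow(p,j))[0]-u for p,u in ct]
    if b:r+=[proj(s,tow(p,j))[0]-u for p,u in cs]
    return np.ravel(r)
for a,b in((1,1),(1,0),(0,1)):
    f=least_squares(res,[.4,0,0],args=(a,b));print(f.x,np.round(f.fun,1))
j=least_squares(res,[.4,0,0]).x
np.save("j.npy",j)
# grip: top's top centre
p,e=tri(t,T(724,102),s,S(577,22));print("grip top",p,e,toj(p,j))
print("grip z113 top cam",toj(atz(t,T(724,100),.113),j),"scene",toj(atz(s,S(577,22),.113),j))
p,e=tri(t,T(629,128),s,S(518,108));print("hub",p,toj(p,j),e)
for n,a,b in(("barR",T(578,188),S(520,128)),("barL",T(493,240),S(478,205))):
    p,e=tri(t,a,s,b);print(n,p,toj(p,j),e)
for n,a,z in(("plate top +x",T(415,90),.08),("plate top -x",T(440,235),.08)):
    print(n,toj(atz(t,a,z),j))
p,e=tri(t,T(413,92),s,S(332,175));print("plate +x top",toj(p,j),e)
p,e=tri(t,T(440,235),s,S(440,255));print("plate -x top",toj(p,j),e)
p,e=tri(t,T(247,200),s,S(252,335));print("pot",toj(p,j),e, toj(atz(t,T(247,200),.066),j))
p,e=tri(t,T(155,125),s,S(135,318));print("stop +x",toj(p,j),e)
p,e=tri(t,T(188,288),s,S(250,412));print("stop -x",toj(p,j),e)
E
```

```text
[0.51289632 0.00651124 0.18365736] [-0.3  0.2 -0.4  1.2  1.1  0.5  0.3 -0.7 -1.9 -0.3 -0.8  0.7  1.9 -2.4]
[0.51365926 0.00690024 0.18004761] [-0.5 -0.4 -0.7  0.6  0.9  0.5  0.3 -0.8]
[0.51228607 0.00633212 0.18609781] [-1.5  0.1 -0.3  1.1  2.1 -2.4]
grip top [ 0.54454085 -0.17103337  0.11732698] 0.0017188243474915506 [-0.00131203 -0.18033786  0.11732698]
grip z113 top cam [ 0.00079684 -0.18116102  0.113     ] scene [ 0.00096144 -0.18502383  0.113     ]
hub [ 0.53662302 -0.12770587  0.08102742] [-0.00118394 -0.13629302  0.08102742] 0.0012835295818732074
barR [ 0.50047875 -0.09613242  0.11289032] [-0.0309542  -0.09864966  0.11289032] 0.0014161043126638064
barL [ 0.47552366 -0.0520575   0.10265326] [-0.04744035 -0.05075851  0.10265326] 0.002354001283665989
plate top +x [ 0.03877599 -0.02814805  0.08      ]
plate top -x [-0.03974996 -0.02696582  0.08      ]
plate +x top [ 0.03786576 -0.02692509  0.08003681] 8.656714512624326e-05
plate -x top [-0.04022764 -0.02785801  0.07633344] 0.0017976420666597486
pot [-0.00202564  0.07051772  0.0642469 ] 0.00044794382599384197 [-0.00203132  0.07061029  0.066     ]
stop +x [0.04431018 0.11046412 0.07341188] 0.0037878960258194965
stop -x [-0.04333231  0.10877784  0.07618068] 2.161534301680189e-05
```

```bash
cat >>h.py <<'E'
n35=np.radians(35);N=np.array([-np.sin(n35),0,np.cos(n35)]);D=np.array([-np.cos(n35),0,-np.sin(n35)]);Y=np.array([0,1.,0])
def barmask(g,roi,th=45):
    im=g["img"].max(2);m=np.zeros_like(im);a,b,c,d=roi
    m[c:d,a:b]=(im[c:d,a:b]<th)
    k,l,st,ce=cv2.connectedComponentsWithStats(m,connectivity=4)
    i=1+np.argmax(st[1:,4]);return (l==i).astype(np.uint8)
def barfit(t,s,j,mt,ms,p0):
    def sil(g,pt):
        c=np.array(pt[:3]);th=pt[3];b=D*np.cos(th)+Y*np.sin(th);e=np.cross(N,b)
        P=[tow(c+a1*.032*b+a2*.007*e+a3*.012*N,j) for a1 in(-1,1) for a2 in(-1,1) for a3 in(-1,1)]
        h=cv2.convexHull((proj(g,P)*16).astype(np.float32)).reshape(-1,2)
        m=np.zeros(g["img"].shape[:2],np.uint8)
        big=np.zeros((384*4,512*4),np.uint8)
        cv2.fillConvexPoly(big,np.round(h/4+1.5).astype(int),255)
        return cv2.resize(big,(512,384),interpolation=cv2.INTER_AREA)/255.
    def cost(p):
        pp=[p[0]/1e3,p[1]/1e3,p[2]/1e3,p[3]/30]
        return np.abs(sil(t,pp)-mt).sum()+np.abs(sil(s,pp)-ms).sum()
    from scipy.optimize import minimize
    x0=np.array([p0[0]*1e3,p0[1]*1e3,p0[2]*1e3,p0[3]*30])
    for _ in range(3):
        r=minimize(cost,x0,method="Nelder-Mead",options=dict(initial_simplex=np.vstack([x0]+[x0+6*v for v in np.eye(4)])));x0=r.x
    return r.x/[1e3,1e3,1e3,30],r.fun
E
python3 - <<'E'
from h import *
d=pickle.load(open("im0.pkl","rb"));t,s=d["top"],d["scene"];j=np.load("j.npy")
mt=barmask(t,(275,320,190,225));ms=barmask(s,(280,315,165,210))
print(mt.sum(),ms.sum())
p,f=barfit(t,s,j,mt,ms,(-.032,-.075,.098,1.25));print(p,f,tow(p[:3],j))
E
```

```text
Traceback (most recent call last):
  File "h.py", line 28, in barmask
    i=1+np.argmax(st[1:,4]);return (l==i).astype(np.uint8)
        ~~~~~~~~~^^^^^^^^^^
ValueError: attempt to get argmax of an empty sequence
```

```bash
python3 - <<'E'
from h import *
d=pickle.load(open("im0.pkl","rb"));t,s=d["top"],d["scene"];j=np.load("j.npy")
print(t["img"].max(2)[196:222:2,282:318:2]);print(s["img"].max(2)[166:210:3,284:312:2])
E
```

```text
[[229 169 140 169 164 164 170 184 177 173 170 164 130 183 197 208 204 201]
 [230 204 139 168 171 194 203 207 210 205 182 157  64  59 127 197 203 205]
 [228 209 138 167 198 209 188 146 160 185 144  63  20  24  35 167 206 201]
 [223 219 149 169 211 178  67  22  28  38  29  21  29  31  31  97 202 199]
 [222 226 155 171 210 116  22  30  26  22  18  30  39  36  29  73 178 180]
 [217 228 169 165 168  58  21  20  20  29  34  46  36  43  99 158 192 208]
 [207 229 186 101  55  15  22  28  32  39  31  32  78 185 241 243 242 243]
 [192 176  84  26  16  24  31  35  34  31  43 117 211 246 245 243 243 243]
 [149  77  15  26  22  32  34  25  53 166 225 244 244 244 243 244 243 247]
 [132  72  25  30  34  32  36 103 184 243 250 235 235 235 230 211 167 152]
 [246 183  44  30  30  85 171 205 214 197 172 144 145 113  97 103  88  86]
 [248 241 115  39  69 109 154 131 105 102  90  90  98  95  94  99  94  95]
 [161 147 110  94 100  97  96  95 102  95  89  93 105  93  99  98 105  96]]
[[ 99  99 108 125 148 132 201 117 104 121 102 106 113 162]
 [107 184 216 230 211 169 170 171 170 174 172 177 201 200]
 [226 230 212 168 168 166 173 203 203 189 190 199 201 197]
 [211 157 165 169 170 170 161 169  68  57  60  65 141 123]
 [159 156 156 164 173 151  88  54  58  59  58  59  98 116]
 [158 160 160 160 159 133  57  56  59  60  58  82 102 131]
 [160 164 179 157 100  62  56  61  59  56  68 101 105 166]
 [174 187 138  58  59  55  57  60  58  74 158 167 172 170]
 [185 188  89  55  56  59  62  60  60 146 172 172 171 171]
 [187 191 108  56  57  59  61  57  76 166 174 173 171 169]
 [150 186  90  58  61  63  60  73 109 111 107 122 164 145]
 [148  99  57  57  63  59  64 107 110 117 146 124 113  98]
 [157  75  55  53  53  56  92 110 110 121 103  94  97 140]
 [198 139 112  85 107 112 111 111 125 160 162 136 217 222]
 [161 168 118 109 111 108 118 159 165 174 211 231 208 223]]
```

```bash
python3 - <<'E'
from h import *
d=pickle.load(open("im0.pkl","rb"));t,s=d["top"],d["scene"];j=np.load("j.npy")
mt=barmask(t,(280,316,192,220),80);ms=barmask(s,(282,312,166,206),82)
print(mt.sum(),ms.sum())
for x0 in ((-.032,-.075,.098,1.25),(-.035,-.07,.1,1.0)):
    p,f=barfit(t,s,j,mt,ms,x0);print(p,f,tow(p[:3],j))
    b=D*np.cos(p[3])+Y*np.sin(p[3])
E
```

```text
274 328
[-0.03552174 -0.07424552  0.10270965  1.22433135] 220.65490196078431 [ 0.49153118 -0.07297286  0.10270965]
[-0.03502924 -0.07480167  0.10210164  1.22464955] 219.16470588235293 [ 0.49211697 -0.07342971  0.10210164]
```

```bash
python3 - <<'E'
from h import *
d=pickle.load(open("im0.pkl","rb"));t,s=d["top"],d["scene"];j=np.load("j.npy")
c=np.array([-.035,-.0748,.102]);th=1.225
b=D*np.cos(th)+Y*np.sin(th);e=np.cross(N,b)
P=[tow(c+a1*.032*b+a2*.007*e+a3*.012*N,j) for a1 in(-1,1) for a2 in(-1,1) for a3 in(-1,1)]
out=[]
for g,(x,y) in((t,(270,180)),(s,(270,155))):
    im=cv2.resize(g["img"][y:y+60,x:x+60,::-1],None,fx=6.5,fy=6.5,interpolation=cv2.INTER_NEAREST)
    q=((proj(g,P)-[x,y]+.5)*6.5).astype(int)
    for i in range(8):
        for k in (1,2,4):
            if i^k>i: cv2.line(im,tuple(map(int,q[i])),tuple(map(int,q[i^k])),(0,255,0) if (i&1 and (i^k)&1) else (0,0,255),1)
    out.append(im)
cv2.imwrite("pics/ov.png",np.hstack(out))
E
```

```text
(no output)
```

View pics/ov.png

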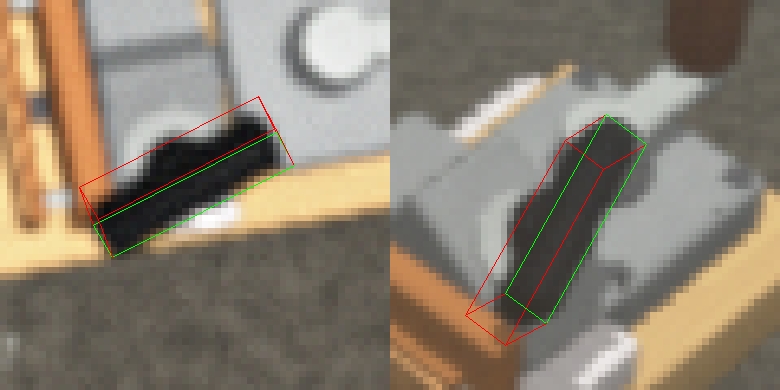

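```bash
python3 - <<'E'
from h import *
d=pickle.load(open("im0.pkl","rb"));t,s=d["top"],d["scene"];j=np.load("j.npy")
mt=barmask(t,(280,316,192,220),80);ms=barmask(s,(282,312,166,206),82)
C=[]
for m in(mt,ms):
    v,u=np.nonzero(m);c=(u.mean(),v.mean());w,V=np.linalg.eigh(np.cov(u,v));a=V[:,1]
    pr=(np.stack([u,v],1)-c)@a;C.append((c,a));print(c,a,np.sqrt(w),pr.min(),pr.max())
p,e=tri(t,C[0][0],s,C[1][0]);print(toj(p,j),e)
# bar in-plane line angle from each image, assuming centre
for g,(c,a) in zip((t,s),C):
    P=toj(p,j)
    best=[]
    for th in np.arange(.9,1.5,.02):
        b=D*np.cos(th)+Y*np.sin(th);q=proj(g,[tow(P-.03*b,j),tow(P+.03*b,j)]);r=q[1]-q[0];L=np.linalg.norm(r);r/=L
        best.append((abs(r[0]*a[1]-r[1]*a[0]),th,L))
    print(min(best))
E
```

```text
(np.float64(297.6459854014599), np.float64(207.62408759124088)) [-0.85804907  0.51356772] [2.80229821 8.3795291 ] -15.029403667124265 14.983387809250402
(np.float64(296.0975609756098), np.float64(189.03048780487805)) [-0.47349751  0.88079516] [2.9715977 9.1609854] -17.45406357118853 17.01924879824037
[-0.03754476 -0.07333243  0.10705996] 0.0012505184176520028
(np.float64(0.003996610248316768), np.float64(1.1400000000000001), np.float64(29.199135560629664))
(np.float64(0.008035859641584875), np.float64(1.2000000000000002), np.float64(29.645490704940453))
```

```bash
cat >>h.py <<'E'
from scipy.spatial.transform import Rotation as Ro
def Rj(j): return Ro.from_euler("z",j[2]).as_matrix()
def knobR(th,j):
    b=D*np.cos(th)+Y*np.sin(th)
    y=-N; z=np.cross(b,N)  # opening dir
    # choose z so that at th~1.3 it points +x
    if np.dot(np.cross(D*np.cos(1.3)+Y*np.sin(1.3),N),[1,0,0])<0: z=-z
    x=np.cross(y,z); return Rj(j)@np.stack([x,y,z],1)
def cmd(o,p,R):
    v=Ro.from_matrix(R@o["tool_rot"].T).as_rotvec(degrees=True)
    return np.round((np.array(p)-o["position"])*1e3,1),np.round(v,1)
E
python3 - <<'E'
from h import *
from rig import env
j=np.load("j.npy");o=env.observe()
c=np.array([-.036,-.074,.104])
R=knobR(1.2,j);print(np.round(R,3))
for h in(.1,.013):
    print(tow(c+h*N,j),cmd(o,tow(c+h*N,j),R))
E
```

```text
[[ 0.462  0.564  0.684]
 [-0.862  0.105  0.496]
 [ 0.208 -0.819  0.535]]
[ 0.4346231  -0.08329385  0.1859152 ] (array([223.6, 424.4, -66.9]), array([-25. , -30.9,  95.8]))
[ 0.48368503 -0.07418057  0.11464898] (array([ 272.7,  433.5, -138.1]), array([-25. , -30.9,  95.8]))
```

carry_out(
  targets=[
    [[0, 110, 210, -10, -12, -15, 48], [0, 110, 210, -10, -12, -15, 48], [0, 110, 210, -10, -12, -15, 48], [0, 110, 210, -10, -12, -15, 48], [0, 110, 210, -10, -12, -15, 48], [0, 110, 210, -10, -12, -15, 48], [0, 110, 210, -10, -12, -15, 48], [0, 110, 210, -10, -12, -15, 48], [0, 224, 424, -67, -25, -31, 96], [0, 224, 424, -67, -25, -31, 96], [0, 224, 424, -67, -25, -31, 96], [0, 224, 424, -67, -25, -31, 96], [0, 224, 424, -67, -25, -31, 96], [0, 224, 424, -67, -25, -31, 96], [0, 224, 424, -67, -25, -31, 96], [0, 224, 424, -67, -25, -31, 96], [0, 224, 424, -67, -25, -31, 96], [0, 224, 424, -67, -25, -31, 96], [0, 224, 424, -67, -25, -31, 96], [0, 224, 424, -67, -25, -31, 96]],
  ],
  squeeze=70,
)

```text
time_s: 1.77
position: [0.435, -0.0843, 0.1865]
tool_rot: [[0.464, 0.565, 0.682], [-0.861, 0.107, 0.497], [0.208, -0.818, 0.536]]
ft_force: [-0.6, 0.0, -0.4]
grip_width: 0.0851
```

```bash
cat >snap.py <<'E'
import sys
from h import *
from rig import env,get_image
def snap(tag,ct=None,cs=None):
    d={n:get_image(n) for n in("top","scene")};pickle.dump(d,open(f"im_{tag}.pkl","wb"))
    out=[]
    for n,c in(("top",ct or (230,150,360,250)),("scene",cs or (230,120,360,220))):
        a,b,cc,e=c;f=min(400/(cc-a),560/(e-b));out.append(cv2.resize(d[n]["img"][b:e,a:cc,::-1],None,fx=f,fy=f,interpolation=cv2.INTER_CUBIC))
    hh=max(x.shape[0] for x in out)
    out=[cv2.copyMakeBorder(x,0,hh-x.shape[0],0,0,cv2.BORDER_CONSTANT) for x in out]
    cv2.imwrite(f"pics/{tag}.png",np.hstack(out));return d
if __name__=="__main__": snap(sys.argv[1])
E
python3 - <<'E'
from snap import *
snap("a1")
j=np.load("j.npy");o=env.observe();print(o["time_s"],o["q"].round(1),o["ft_force"].round(1))
c=np.array([-.036,-.074,.104])
for h in(.1,.04,.013): print(cmd(o,tow(c+h*N,j),knobR(1.2,j)))
E
```

```text
1.8667 [ -41.4    7.3  117.2   43.8   41.  -103.6] [ 0.5 -0.7 -0.7]
(array([-0.4,  0.9, -0.5]), array([-0.1,  0.1, -0.2]))
(array([ 33.5,   7.2, -49.7]), array([-0.1,  0.1, -0.2]))
(array([ 48.7,  10. , -71.8]), array([-0.1,  0.1, -0.2]))
```

View pics/a1.png

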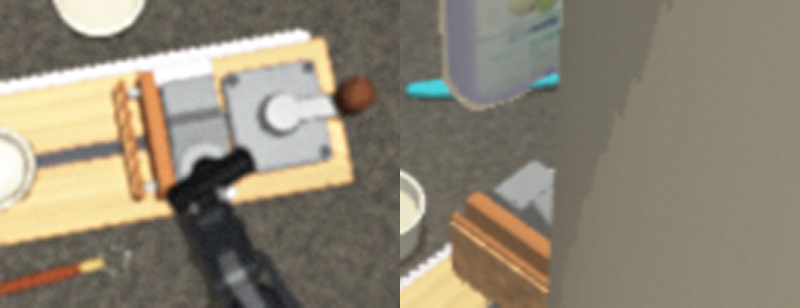

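carry_out(
  targets=[
    [[0, 0, 0, 0, 34, 6, -49], [0, 0, 0, 0, 34, 6, -49], [0, 0, 0, 0, 34, 6, -49], [0, 0, 0, 0, 34, 6, -49], [0, 0, 0, 0, 34, 6, -49], [0, 0, 0, 0, 34, 6, -49], [0, 0, 0, 0, 34, 6, -49], [0, 0, 0, 0, 34, 6, -49], [0, 0, 0, 0, 68, 13, -98], [0, 0, 0, 0, 68, 13, -98], [0, 0, 0, 0, 68, 13, -98], [0, 0, 0, 0, 68, 13, -98], [0, 0, 0, 0, 68, 13, -98], [0, 0, 0, 0, 68, 13, -98], [0, 0, 0, 0, 68, 13, -98], [0, 0, 0, 0, 68, 13, -98], [0, 0, 0, 0, 68, 13, -98]],
  ],
)

```text
time_s: 3.28
position: [0.435, -0.0841, 0.1864]
tool_rot: [[-0.821, 0.567, 0.058], [0.005, 0.109, -0.994], [-0.57, -0.816, -0.093]]
ft_force: [-0.4, -0.6, -0.3]
grip_width: 0.0854
```

```bash
cat >>h.py <<'E'
_k=knobR
def knobR(th,j):
    R=_k(th,j); return R@np.diag([-1,1,-1])
E
python3 - <<'E'
from h import *
from rig import env
j=np.load("j.npy");o=env.observe();print(o["time_s"],o["q"].round(1),o["ft_force"].round(1))
c=np.array([-.036,-.074,.104])
for h in(.1,.04,.013): print(cmd(o,tow(c+h*N,j),knobR(1.2,j)))
E
```

```text
3.2833 [-41.5   7.3 117.3  44.2  41.1  16.3] [-0.4 -0.6 -0.3]
(array([-0.4,  0.8, -0.5]), array([ 33.6,   6.6, -49. ]))
(array([ 33.5,   7.1, -49.6]), array([ 33.6,   6.6, -49. ]))
(array([ 48.7,   9.9, -71.8]), array([ 33.6,   6.6, -49. ]))
```

carry_out(
  targets=[
    [[0, 0, 1, 0, 34, 7, -49], [0, 0, 1, 0, 34, 7, -49], [0, 0, 1, 0, 34, 7, -49], [0, 0, 1, 0, 34, 7, -49], [0, 0, 1, 0, 34, 7, -49], [0, 0, 1, 0, 34, 7, -49], [0, 0, 1, 0, 34, 7, -49], [0, 0, 1, 0, 34, 7, -49], [0, 0, 1, 0, 34, 7, -49], [0.3, 16, 4, -25, 34, 7, -49], [0.3, 33, 7, -49, 34, 7, -49], [0.3, 41, 8, -60, 34, 7, -49], [0.3, 48, 10, -71, 34, 7, -49], [0.3, 48, 10, -71, 34, 7, -49], [0.3, 48, 10, -71, 34, 7, -49]],
  ],
)

```text
time_s: 4.53
position: [0.4829, -0.0738, 0.1151]
tool_rot: [[-0.469, 0.561, -0.682], [0.86, 0.113, -0.498], [-0.202, -0.82, -0.536]]
ft_force: [-0.7, -0.2, 0.2]
grip_width: 0.0594
```

```bash
python3 - <<'E'
from snap import *
snap("a2")
j=np.load("j.npy");o=env.observe();print(o["time_s"],o["q"].round(1),o["ft_force"].round(1),o["wrist_torque"].round(2),o["grip_width"])
c=np.array([-.036,-.074,.104])
for h in(.013,): print(cmd(o,tow(c+h*N,j),knobR(1.2,j)))
E
```

```text
4.6333 [-34.8  19.7 117.3  57.1  29.5  65.4] [ 0.4 -0.2  0.9] [-0.12  0.27  0.01] 0.059592913746160533
(array([ 0.8, -0.1, -1.3]), array([-0.2, -0. , -0.4]))
```

View pics/a2.png

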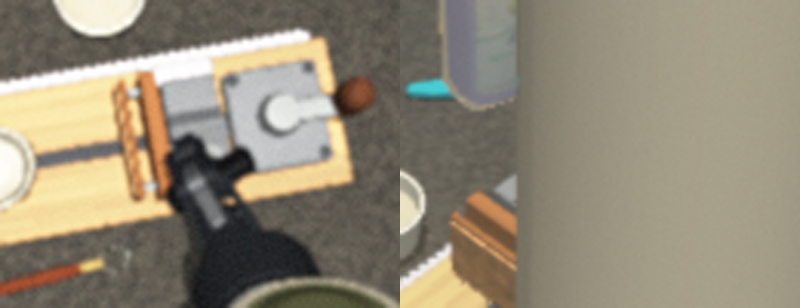

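carry_out(
  targets=[
    [[0.7, 0, 0, 0, 0, 0, 0], [0.7, 0, 0, 0, 0, 0, 0], [1, 0, 0, 0, 0, 0, 0], [1, 0, 0, 0, 0, 0, 0], [1, 0, 0, 0, 0, 0, 0], [1, 0, 0, 0, 0, 0, 0], [1, 0, 0, 0, 0, 0, 0], [1, 0, 0, 0, 0, 0, 0]],
  ],
)

```text
time_s: 5.3
position: [0.483, -0.074, 0.1162]
tool_rot: [[-0.468, 0.563, -0.681], [0.86, 0.112, -0.498], [-0.205, -0.819, -0.537]]
ft_force: [-5.9, -0.5, 10.9]
grip_width: 0.0199
```

```bash
python3 - <<'E'
from snap import *
snap("a3")
o=env.observe();print(o["time_s"],o["position"],o["tool_rot"].round(3),o["ft_force"].round(1),o["wrist_torque"].round(2),o["grip_width"])
E
```

```text
5.4 [ 0.48299685 -0.07402437  0.11625438] [[-0.468  0.563 -0.681]
 [ 0.86   0.112 -0.498]
 [-0.205 -0.819 -0.537]] [-6.8 -0.6  9.7] [0.06 0.13 0.1 ] 0.020013002420936482
```

View pics/a3.png

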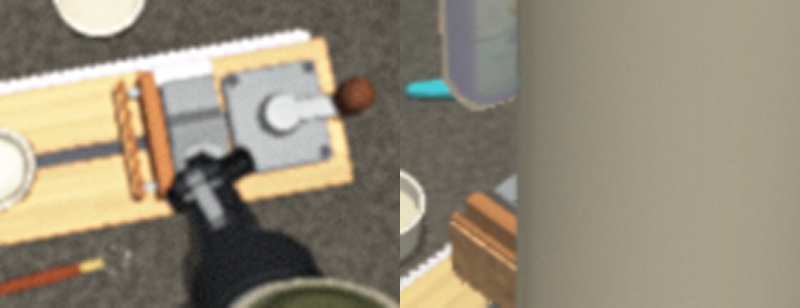

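carry_out(
  targets=[
    [[0.5, 0, 0, 0, 0, 0, 0], [0.5, 0, 0, 0, 0, 0, 0], [0.5, -4, -1, 6, 0, 0, 0], [0.5, -4, -1, 6, 0, 0, 0], [1, -4, -1, 6, 0, 0, 0], [1, -4, -1, 6, 0, 0, 0], [1, -4, -1, 6, 0, 0, 0], [1, -4, -1, 6, 0, 0, 0], [1, -4, -1, 6, 0, 0, 0], [1, -4, -1, 6, 0, 0, 0]],
  ],
)

```text
time_s: 6.23
position: [0.4788, -0.075, 0.1226]
tool_rot: [[-0.468, 0.564, -0.68], [0.859, 0.111, -0.499], [-0.206, -0.818, -0.537]]
ft_force: [-18.7, 0.7, 27.3]
grip_width: 0.0122
```

```bash
python3 - <<'E'
from snap import *
o=env.observe();print(o["time_s"],o["position"],o["ft_force"].round(1),o["wrist_torque"].round(2),o["grip_width"])
E
```

```text
6.2333 [ 0.47876318 -0.07496027  0.12259467] [-18.7   0.7  27.3] [-0.07  0.25  0.35] 0.012152633858178868
```

```bash
python3 - <<'E'
from snap import *
d=snap("a4",(270,170,330,230),(270,150,330,210))
a=pickle.load(open("im_a3.pkl","rb"))["top"]["img"][170:230,270:330,::-1]
b=d["top"]["img"][170:230,270:330,::-1]
c=pickle.load(open("im0.pkl","rb"))["top"]["img"][170:230,270:330,::-1]
cv2.imwrite("pics/a4b.png",cv2.resize(np.hstack([c,a,b]),None,fx=4.4,fy=4.4,interpolation=cv2.INTER_CUBIC))
E
```

```text
(no output)
```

View pics/a4b.png

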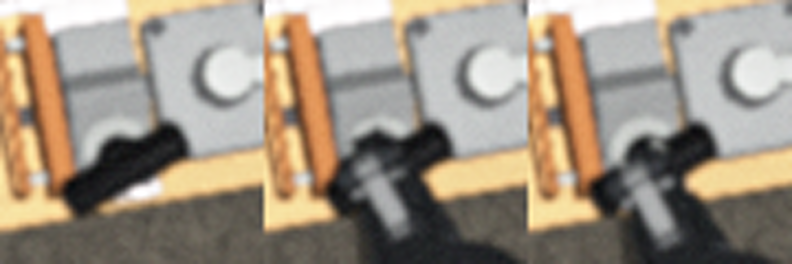

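carry_out(
  targets=[
    [[1, -0.6, 0, 1, 0, 0, 0], [1, -0.6, 0, 1, 0, 0, 0], [1, -0.6, 0, 1, -3, -0.5, 4], [1, -0.6, 0, 1, -6, -1, 8], [1, -0.6, 0, 1, -6, -1, 8]],
  ],
)

```text
time_s: 6.75
position: [0.4785, -0.0748, 0.1226]
tool_rot: [[-0.58, 0.562, -0.59], [0.757, 0.105, -0.645], [-0.3, -0.821, -0.486]]
ft_force: [-4.4, -2.5, 8.3]
grip_width: 0.0119
```

```bash
python3 - <<'E'
from snap import *
o=env.observe();print(o["time_s"],o["position"],o["ft_force"].round(1),o["wrist_torque"].round(2),o["grip_width"])
d=snap("a5",(270,170,330,230),(270,150,330,210))
E
```

```text
6.75 [ 0.47849731 -0.07484168  0.12263268] [-4.4 -2.5  8.3] [-0.12 -0.09  0.27] 0.01193685199505502
```

View pics/a5.png

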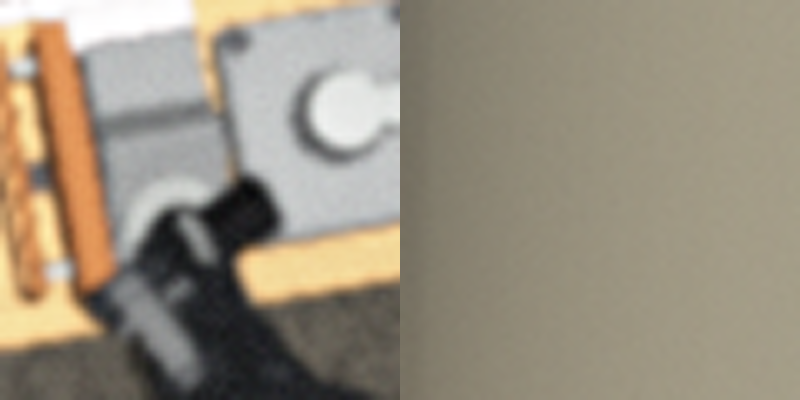

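carry_out(
  targets=[
    [[1, 0, 0, 0, -2.8, -0.5, 4.1], [1, 0, 0, 0, -5.6, -1.1, 8.2], [1, 0, 0, 0, -8.4, -1.6, 12.3], [1, 0, 0, 0, -11.2, -2.2, 16.4], [1, 0, 0, 0, -14, -2.7, 20.5], [1, 0, 0, 0, -16.8, -3.2, 24.6], [1, 0, 0, 0, -19.6, -3.7, 28.7], [1, 0, 0, 0, -22.4, -4.3, 32.8], [1, 0, 0, 0, -25.2, -4.8, 36.9], [1, 0, 0, 0, -28, -5.4, 41], [1, 0, 0, 0, -28, -5.4, 41]],
  ],
)

```text
time_s: 7.77
position: [0.4783, -0.0757, 0.1222]
tool_rot: [[-0.824, 0.563, 0.063], [-0.005, 0.104, -0.995], [-0.567, -0.82, -0.083]]
ft_force: [-5.1, -5.5, 6.1]
grip_width: 0.012
```

```bash
python3 - <<'E'
from snap import *
o=env.observe();print(o["time_s"],o["q"].round(1),o["position"],o["ft_force"].round(1),o["wrist_torque"].round(2),o["grip_width"])
j=np.load("j.npy");z=Rj(j).T@o["tool_rot"][:,2];x=Rj(j).T@o["tool_rot"][:,0]
print("bar th",np.degrees(np.arctan2(x[1],x@D)))
d=snap("a6",(270,170,330,230),(270,150,330,210))
E
```

```text
7.7667 [-35.2  18.5 117.5  55.5  29.8   6.6] [ 0.47825515 -0.07566956  0.12219558] [-5.1 -5.5  6.1] [-0.67  0.54 -0.26] 0.011980974011305434
bar th 8.352650086661662
```

View pics/a6.png

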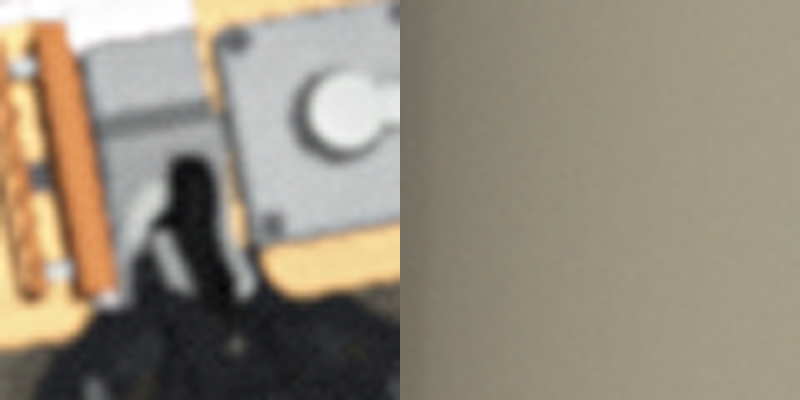

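```bash
cat >>h.py <<'E'
def downR(j,ang=0.,sg=1):
    a=j[2]+ang;z=sg*np.array([np.cos(a),np.sin(a),0]);y=np.array([0,0,-1.]);return np.stack([np.cross(y,z),y,z],1)
E
python3 - <<'E'
from h import *
from rig import env
j=np.load("j.npy");o=env.observe();pickle.dump((o["position"],o["tool_rot"]),open("knob_loose.pkl","wb"))
Nw=Rj(j)@N;print("N*80",80*Nw)
for sg in(1,-1):
    R=downR(j,0,sg);
    for z in(.19,.11): print(sg,cmd(o,tow((-.001,-.181,z),j),R))
E
```

```text
N*80 [-45.11441778  -8.38002685  65.53216354]
1 (array([ 66.7, -96. ,  67.8]), array([-34.1,  19.9,  95.2]))
1 (array([ 66.7, -96. , -12.2]), array([-34.1,  19.9,  95.2]))
-1 (array([ 66.7, -96. ,  67.8]), array([ 19.1,  32.8, -78.7]))
-1 (array([ 66.7, -96. , -12.2]), array([ 19.1,  32.8, -78.7]))
```

carry_out(
  targets=[
    [[0.6, 0, 0, 0, 0, 0, 0], [0.5, 0, 0, 0, 0, 0, 0], [0.5, 0, 0, 0, 0, 0, 0], [0.4, -11, -2, 16, 0, 0, 0], [0.3, -28, -5, 41, 0, 0, 0], [0.3, -45, -8, 66, 0, 0, 0], [0.3, -30, -30, 75, 4, 7, -16], [0.3, 0, -60, 80, 8, 14, -34], [0.3, 30, -80, 80, 12, 20, -48], [0.3, 66, -96, 80, 19, 33, -79], [0.3, 66, -96, 80, 19, 33, -79], [0.3, 66, -96, 80, 19, 33, -79], [0.3, 66, -96, 80, 19, 33, -79], [0.3, 66, -96, 80, 19, 33, -79], [0.3, 66, -96, 80, 19, 33, -79], [0.3, 66, -96, 80, 19, 33, -79], [0.3, 66, -96, 80, 19, 33, -79]],
  ],
)

```text
time_s: 9.28
position: [0.5443, -0.1705, 0.202]
tool_rot: [[-0.432, 0.118, -0.894], [0.897, -0.048, -0.44], [-0.094, -0.992, -0.085]]
ft_force: [-0.8, -0.0, -0.3]
grip_width: 0.0601
```

```bash
python3 - <<'E'
from snap import *
o=env.observe();print(o["time_s"],o["q"].round(1),o["position"],o["ft_force"].round(1),o["wrist_torque"].round(2),o["grip_width"])
j=np.load("j.npy")
for z in(.19,.11): print(cmd(o,tow((-.001,-.181,z),j),downR(j,0,-1)))
d=snap("b1")
E
```

```text
9.2833 [-29.7  23.4  81.    1.1  68.3 124. ] [ 0.54434191 -0.17045392  0.2019869 ] [-0.8 -0.  -0.3] [ 0.04  0.08 -0.07] 0.06005950162655955
(array([  0.6,  -1.2, -12. ]), array([  3.6,   6.4, -15.4]))
(array([  0.6,  -1.2, -92. ]), array([  3.6,   6.4, -15.4]))
```

View pics/b1.png

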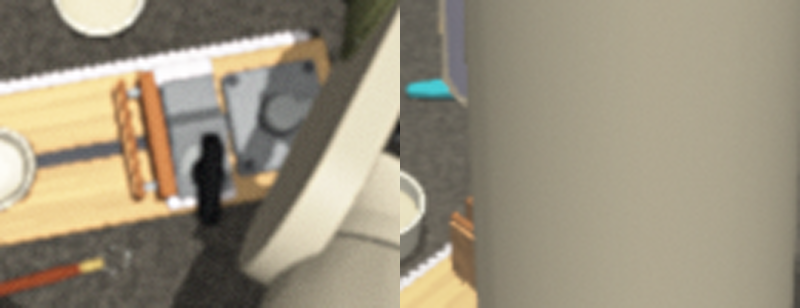

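carry_out(
  targets=[
    [[0.3, 0, -1, -12, 3.6, 6.4, -15.4], [0.3, 0, -1, -12, 3.6, 6.4, -15.4], [0.3, 0, -1, -12, 3.6, 6.4, -15.4], [0.3, 0, -1, -40, 3.6, 6.4, -15.4], [0.3, 0, -1, -65, 3.6, 6.4, -15.4], [0.3, 0, -1, -80, 3.6, 6.4, -15.4], [0.3, 0, -1, -91, 3.6, 6.4, -15.4], [0.3, 0, -1, -91, 3.6, 6.4, -15.4], [1, 0, -1, -91, 3.6, 6.4, -15.4], [1, 0, -1, -91, 3.6, 6.4, -15.4], [1, 0, -1, -91, 3.6, 6.4, -15.4], [1, 0, -1, -91, 3.6, 6.4, -15.4], [1, 0, -1, -91, 3.6, 6.4, -15.4]],
  ],
  squeeze=40,
)

```text
time_s: 10.47
position: [0.5455, -0.1722, 0.113]
tool_rot: [[-0.189, 0.007, -0.982], [0.982, -0.004, -0.189], [-0.005, -1.0, -0.006]]
ft_force: [2.7, 1.0, 6.7]
grip_width: 0.0225
```

```bash
python3 - <<'E'
from snap import *
o=env.observe();print(o["time_s"],o["q"].round(1),o["position"],o["ft_force"].round(1),o["wrist_torque"].round(2),o["grip_width"])
j=np.load("j.npy");p=o["position"];print(toj(p,j))
print("crank rows (abs offsets from now), mm, per 15deg")
A=np.array([-.001,-.136])
for k in range(0,25):
    a=np.radians(15*k);q=tow((A[0]-.045*np.sin(a),A[1]-.045*np.cos(a),0),j)
    q0=tow((A[0],A[1]-.045,0),j);print(15*k,((q-q0)*1e3).round(1)[:2].tolist())
E
```

```text
10.4667 [-29.4  31.6  82.9   0.   65.1 139.7] [ 0.54554916 -0.1722234   0.11298597] [2.7 1.  6.7] [ 0.19 -0.53  0.01] 0.022483072281083316
[-0.00053801 -0.18169202  0.11298597]
crank rows (abs offsets from now), mm, per 15deg
0 [0.0, 0.0]
15 [-11.7, -0.6]
30 [-23.2, 1.8]
45 [-33.7, 7.1]
60 [-42.4, 15.0]
75 [-48.8, 24.9]
90 [-52.5, 36.0]
105 [-53.1, 47.8]
120 [-50.6, 59.2]
135 [-45.3, 69.7]
150 [-37.5, 78.4]
165 [-27.6, 84.9]
180 [-16.4, 88.5]
195 [-4.7, 89.1]
210 [6.8, 86.7]
225 [17.3, 81.3]
240 [26.0, 73.5]
255 [32.4, 63.6]
270 [36.0, 52.5]
285 [36.6, 40.7]
300 [34.2, 29.2]
315 [28.9, 18.8]
330 [21.0, 10.0]
345 [11.2, 3.6]
360 [0.0, 0.0]
```

carry_out(
  targets=[
    [[1, -6, -0.5, 0, 0, 0, 0], [1, -12, -0.6, 0, 0, 0, 0], [1, -17.5, 0.3, 0, 0, 0, 0], [1, -23, 1.8, 0, 0, 0, 0], [1, -28.5, 4, 0, 0, 0, 0], [1, -33.7, 7, 0, 0, 0, 0], [1, -33.7, 7, 0, 0, 0, 0]],
  ],
)

```text
time_s: 11.05
position: [0.5124, -0.1633, 0.113]
tool_rot: [[-0.189, 0.009, -0.982], [0.982, -0.0, -0.189], [-0.002, -1.0, -0.009]]
ft_force: [8.1, 11.4, 5.3]
grip_width: 0.0223
```

```bash
python3 - <<'E'
from snap import *
o=env.observe();print(o["time_s"],o["q"].round(1),o["position"],o["ft_force"].round(1),o["wrist_torque"].round(2),o["grip_width"])
j=np.load("j.npy");print(toj(o["position"],j))
d=snap("b2")
E
```

```text
11.05 [-30.4  28.7  88.6   0.3  62.2 138.6] [ 0.51242328 -0.16325562  0.11295525] [ 8.1 11.4  5.3] [ 1.95 -1.51  0.03] 0.02232302911967892
[-0.03146903 -0.16682539  0.11295525]
```

View pics/b2.png

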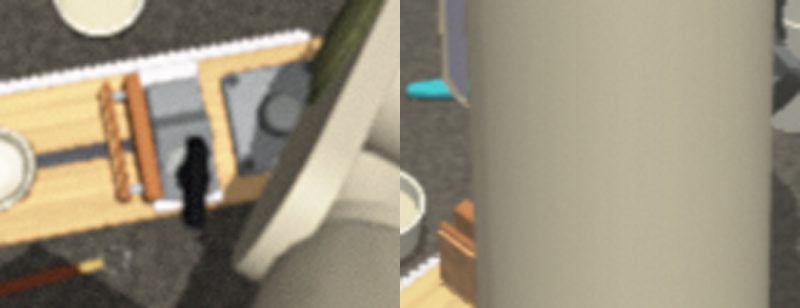

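```bash
python3 - <<'E'
from h import *
j=np.load("j.npy")
A=np.array([-.001,-.136])
def P(A,a): a=np.radians(a);return tow((A[0]-.045*np.sin(a),A[1]-.045*np.cos(a),0),j)
B=A+[.001,.0012]
rows=[]
for a in list(range(60,290,12))+[]: 
    d=((P(B,a)-P(A,45))*1e3).round(1); rows.append([1,float(d[0]),float(d[1]),0,0,0,0])
print(len(rows),a);print(rows)
E
```

```text
20 288
[[1, -8.0, 9.2, 0, 0, 0, 0], [1, -13.3, 17.0, 0, 0, 0, 0], [1, -16.9, 25.7, 0, 0, 0, 0], [1, -18.6, 34.9, 0, 0, 0, 0], [1, -18.4, 44.3, 0, 0, 0, 0], [1, -16.2, 53.5, 0, 0, 0, 0], [1, -12.1, 62.0, 0, 0, 0, 0], [1, -6.4, 69.4, 0, 0, 0, 0], [1, 0.7, 75.5, 0, 0, 0, 0], [1, 9.0, 80.0, 0, 0, 0, 0], [1, 18.0, 82.7, 0, 0, 0, 0], [1, 27.4, 83.4, 0, 0, 0, 0], [1, 36.7, 82.2, 0, 0, 0, 0], [1, 45.6, 79.1, 0, 0, 0, 0], [1, 53.6, 74.2, 0, 0, 0, 0], [1, 60.4, 67.7, 0, 0, 0, 0], [1, 65.8, 59.9, 0, 0, 0, 0], [1, 69.4, 51.3, 0, 0, 0, 0], [1, 71.1, 42.0, 0, 0, 0, 0], [1, 70.9, 32.6, 0, 0, 0, 0]]
```

Half of it first, to check forces.

carry_out(
  targets=[
    [[1, -8, 9, 0, 0, 0, 0], [1, -13.3, 17, 0, 0, 0, 0], [1, -17, 25.7, 0, 0, 0, 0], [1, -18.6, 35, 0, 0, 0, 0], [1, -18.4, 44.3, 0, 0, 0, 0], [1, -16.2, 53.5, 0, 0, 0, 0], [1, -12.1, 62, 0, 0, 0, 0], [1, -6.4, 69.4, 0, 0, 0, 0], [1, 0.7, 75.5, 0, 0, 0, 0]],
  ],
)

```text
time_s: 11.9
position: [0.5132, -0.0912, 0.1129]
tool_rot: [[-0.189, 0.008, -0.982], [0.982, -0.007, -0.189], [-0.009, -1.0, -0.006]]
ft_force: [2.8, -12.1, 4.8]
grip_width: 0.0223
```

```bash
python3 - <<'E'
from snap import *
o=env.observe();print(o["time_s"],o["q"].round(1),o["position"],o["ft_force"].round(1),o["wrist_torque"].round(2),o["grip_width"])
j=np.load("j.npy");print(toj(o["position"],j),Rj(j).T@o["ft_force"])
d=snap("b3")
E
```

```text
11.9 [-23.   27.4  91.2  -0.2  60.8 146.2] [ 0.51322982 -0.0911567   0.11294878] [  2.8 -12.1   4.8] [-2.02 -0.34  0.01] 0.022303431086611206
[-0.01750888 -0.0960863   0.11294878] [  0.58553985 -12.38419877   4.76116779]
```

View pics/b3.png

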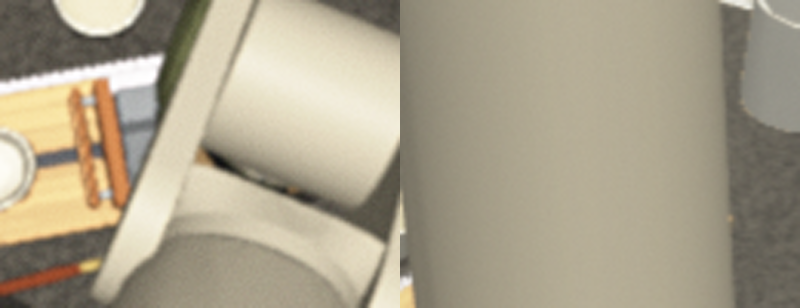

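carry_out(
  targets=[
    [[1, 8.3, 4.5, 0, 0, 0, 0], [1, 17.3, 7.2, 0, 0, 0, 0], [1, 26.7, 7.9, 0, 0, 0, 0], [1, 36, 6.7, 0, 0, 0, 0], [1, 44.9, 3.6, 0, 0, 0, 0], [1, 52.9, -1.3, 0, 0, 0, 0], [1, 59.7, -7.8, 0, 0, 0, 0], [1, 65.1, -15.6, 0, 0, 0, 0], [1, 68.7, -24.2, 0, 0, 0, 0], [1, 70.4, -33.5, 0, 0, 0, 0], [1, 70.2, -42.9, 0, 0, 0, 0]],
  ],
)

```text
time_s: 12.92
position: [0.585, -0.1319, 0.1131]
tool_rot: [[-0.189, 0.012, -0.982], [0.982, -0.002, -0.189], [-0.004, -1.0, -0.012]]
ft_force: [11.7, 5.0, 2.0]
grip_width: 0.0223
```

```bash
python3 - <<'E'
from snap import *
o=env.observe();print(o["time_s"],o["q"].round(1),o["position"],o["ft_force"].round(1),o["wrist_torque"].round(2),o["grip_width"])
j=np.load("j.npy");q=toj(o["position"],j);print(q,Rj(j).T@o["ft_force"],np.degrees(np.arctan2(-(q[0]-0),-(q[1]+.1348)))%360)
d=snap("b4",(190,170,330,250),(170,120,350,260))
E
```

```text
12.9167 [-24.1  33.8  78.3   0.2  67.2 144.9] [ 0.58499829 -0.13186591  0.1131421 ] [11.7  5.   2. ] [ 0.87 -2.11  0.04] 0.02230121762700627
[ 0.04561804 -0.14921771  0.1131421 ] [12.43860015  2.76717492  1.9815036 ] 287.5392911572651
```

View pics/b4.png

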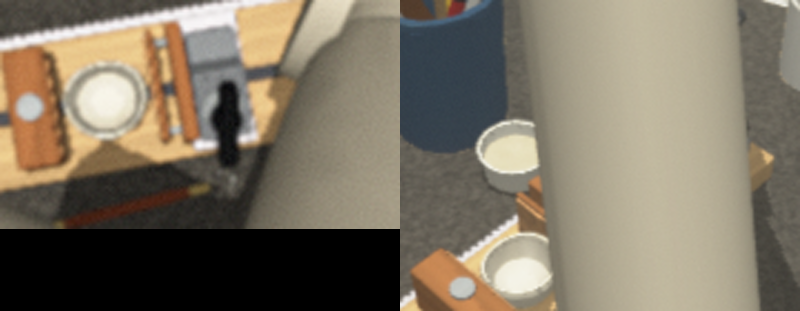

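```bash
python3 - <<'E'
from h import *
g=pickle.load(open("im_b4.pkl","rb"))["top"]["img"][180:240,185:285,::-1]
cv2.imwrite("pics/b4c.png",cv2.resize(g,None,fx=8,fy=8,interpolation=cv2.INTER_CUBIC))
E
```

```text
(no output)
```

View pics/b4c.png

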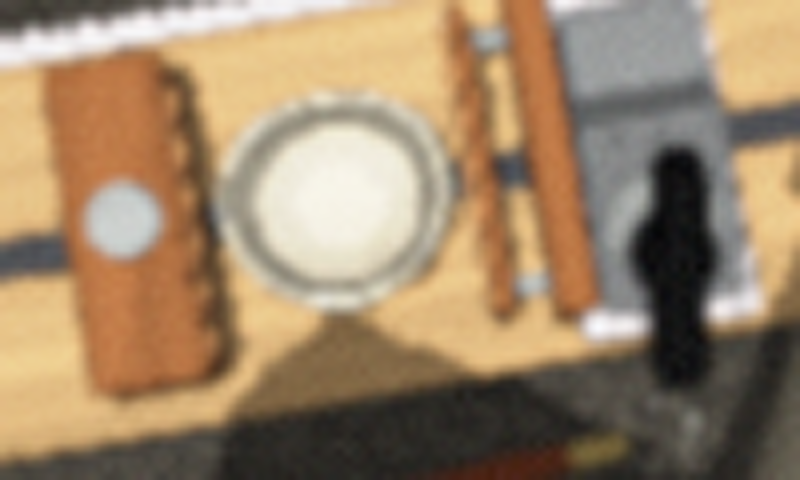

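```bash
python3 - <<'E'
from h import *
g=pickle.load(open("im_b4.pkl","rb"))["top"];j=np.load("j.npy")
q=lambda u,v,z:(toj(atz(g,(185+u/8-.5+.0625,180+v/8-.5+.0625),z),j)*1e3).round(1)[:2]
print("pot front",q(453,192,.066),"back",q(218,207,.066),"centre",q(336,200,.066))
print("plate",q(450,20,.078),q(490,310,.078),"wood",q(505,20,.078),q(558,310,.078))
print("stop",q(158,55,.078),q(222,370,.078),q(208,310,.078),q(175,100,.078))
E
```

```text
pot front [-4.5 39.5] back [  2.7 102.3] centre [-1.  70.8]
plate [39.9 32.3] [-38.1  35.4] wood [37.3 17.8] [-41.3  17.7]
stop [ 44.4 110.3] [-41.1 107.6] [-24.9 108.5] [ 31.7 107.9]
```

```bash
python3 - <<'E'
from h import *
j=np.load("j.npy")
def P(A,a): a=np.radians(a);return tow((A[0]-.045*np.sin(a),A[1]-.045*np.cos(a),0),j)
B=np.array([0,-.1348])
for a in range(296,370,6): print(a,((P(B,a)-P(B,288))*1e3).round(1)[:2])
E
```

```text
296 [-1.2 -6.2]
302 [ -2.7 -10.6]
308 [ -4.7 -14.9]
314 [ -7.1 -19. ]
320 [ -9.9 -22.8]
326 [-13.1 -26.2]
332 [-16.6 -29.4]
338 [-20.4 -32.1]
344 [-24.5 -34.4]
350 [-28.8 -36.3]
356 [-33.3 -37.7]
362 [-37.9 -38.6]
368 [-42.6 -39.1]
```

carry_out(
  targets=[
    [[1, -1.2, -6.2, 0, 0, 0, 0], [1, -2.7, -10.6, 0, 0, 0, 0], [1, -4.7, -15, 0, 0, 0, 0], [1, -7, -19, 0, 0, 0, 0], [1, -10, -22.8, 0, 0, 0, 0], [1, -13, -26.2, 0, 0, 0, 0], [1, -16.6, -29.4, 0, 0, 0, 0], [1, -20.4, -32, 0, 0, 0, 0], [1, -24.5, -34.4, 0, 0, 0, 0], [1, -28.8, -36.3, 0, 0, 0, 0], [1, -28.8, -36.3, 0, 0, 0, 0], [1, -28.8, -36.3, 0, 0, 0, 0]],
  ],
)

```text
time_s: 14.02
position: [0.5542, -0.1701, 0.113]
tool_rot: [[-0.188, 0.008, -0.982], [0.982, -0.006, -0.188], [-0.007, -1.0, -0.007]]
ft_force: [3.7, -4.5, 4.4]
grip_width: 0.0224
```

```bash
python3 - <<'E'
from snap import *
o=env.observe();print(o["time_s"],o["position"],o["ft_force"].round(1),o["grip_width"])
j=np.load("j.npy");q=toj(o["position"],j);print(q,Rj(j).T@o["ft_force"],np.degrees(np.arctan2(-(q[0]-0),-(q[1]+.1348)))%360)
d=snap("b5")
g=d["top"]["img"][180:240,185:285,::-1]
cv2.imwrite("pics/b5c.png",cv2.resize(g,None,fx=8,fy=8,interpolation=cv2.INTER_CUBIC))
E
```

```text
14.0167 [ 0.55419854 -0.1701033   0.11304962] [ 3.7 -4.5  4.4] 0.02240542586755132
[ 0.0083531  -0.18118719  0.11304962] [ 2.81114179 -5.07573057  4.4057573 ] 349.79195447358694
```

View pics/b5c.png

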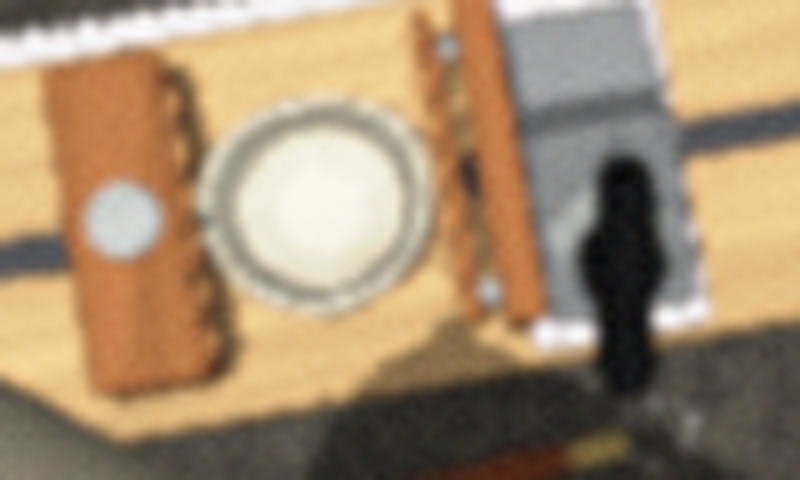

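```bash
cat >rect.py <<'E'
from h import *
def rect(g,j,z=.077):
    # cols: jig y from +.12 down to -.06, rows: x +.05..-.05 ; 4px/mm
    ys=np.arange(.125,-.075,-.00025);xs=np.arange(.05,-.05,-.00025)
    X,Yy=np.meshgrid(xs,ys,indexing="ij")
    x,y,a=j;c,s=np.cos(a),np.sin(a)
    P=np.stack([x+c*X-s*Yy,y+s*X+c*Yy,np.full_like(X,z)],-1).reshape(-1,3)
    q=proj(g,P).reshape(X.shape+(2,)).astype(np.float32)
    return cv2.remap(g["img"],q[...,0],q[...,1],cv2.INTER_CUBIC)[:,:,::-1]
E
python3 - <<'E'
from rect import *
j=np.load("j.npy")
o=[]
for n in("im0","im_b4","im_b5"):
    g=pickle.load(open(n+".pkl","rb"))["top"];r=rect(g,j);o.append(r[:300][:, :])
cv2.imwrite("pics/rect.png",cv2.resize(np.vstack(o),(800,600)))
E
```

```text
(no output)
```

View pics/rect.png

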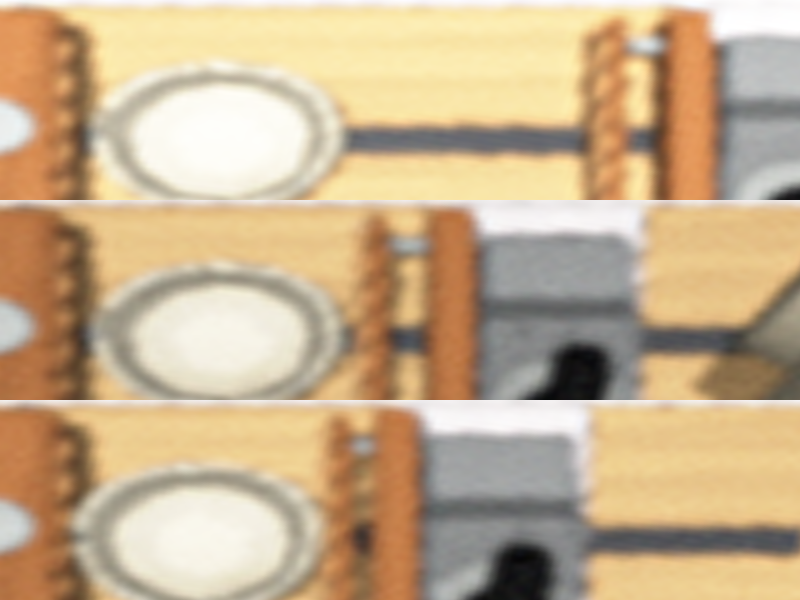

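```bash
python3 - <<'E'
from rect import *
j=np.load("j.npy")
R=[rect(pickle.load(open(n+".pkl","rb"))["top"],j) for n in("im_b4","im_b5")]
def sh(box,rng):
    r0,r1,c0,c1=box
    T=R[0][r0:r1,c0:c1];r=cv2.matchTemplate(R[1][r0:r1,c0-rng:c1+5].copy(),T,cv2.TM_CCOEFF_NORMED)[0]
    i=r.argmax();d=0
    if 0<i<len(r)-1: d=.5*(r[i-1]-r[i+1])/(r[i-1]-2*r[i]+r[i+1])
    return (rng-i-d)/4,r[i]
# rect.png scaled vertical 600/900; rows*1.5
print("wood",sh((10,280,420,480),90)); print("jaw",sh((60,180,470,640),90))
print("plate",sh((40,70,360,388),90),sh((90,190,358,392),90),sh((220,290,355,400),90))
print("pot",sh((90,300,85,350),60))
for r0 in(25,90,150,220,260):
    for k in(0,1): print(r0,k,R[k][r0:r0+20,300:460:3].mean(0)[:,0].astype(int).tolist() if 0 else "",end="")
E
```

```text
wood (np.float64(13.646933823823929), np.float32(0.89055234))
jaw (np.float64(14.18976754695177), np.float32(0.979967))
plate (np.float64(9.07638704776764), np.float32(0.9778811)) (np.float64(8.543999515473843), np.float32(0.91278)) (np.float64(7.379863418638706), np.float32(0.83189327))
pot (np.float64(4.211279716342688), np.float32(0.90447605))
25 0 25 1 90 0 90 1 150 0 150 1 220 0 220 1 260 0 260 1
```

```bash
python3 - <<'E'
from h import *
from rig import env
j=np.load("j.npy");o=env.observe();p,R=pickle.load(open("knob_loose.pkl","rb"))
Nw=Rj(j)@N;t=p+Rj(j)@[0,.0732,0]
print(o["q"].round(1))
for h in(.085,.04,0): print(cmd(o,t+h*Nw,R))
E
```

```text
[-2.870e+01  3.220e+01  8.160e+01 -1.000e-01  6.560e+01  1.405e+02]
(array([-137.3,  157.5,   78.8]), array([-19. , -32.2,  78.4]))
(array([-111.9,  162.2,   41.9]), array([-19. , -32.2,  78.4]))
(array([-89.3, 166.4,   9.2]), array([-19. , -32.2,  78.4]))
```

carry_out(
  targets=[
    [[0.6, 0, 0, 0, 0, 0, 0], [0.3, 0, 0, 0, 0, 0, 0], [0.3, 0, 0, 0, 0, 0, 0], [0.3, 0, 0, 0, 0, 0, 0], [0.3, 0, 0, 20, 0, 0, 0], [0.3, 0, 0, 50, 0, 0, 0], [0.3, 0, 0, 85, 0, 0, 0], [0.3, 0, 0, 85, 0, 0, 0]],
  ],
)

```text
time_s: 14.78
position: [0.5546, -0.1694, 0.2026]
tool_rot: [[-0.188, 0.012, -0.982], [0.982, -0.007, -0.189], [-0.009, -1.0, -0.01]]
ft_force: [0.6, 0.1, 0.1]
grip_width: 0.0598
```

```bash
python3 - <<'E'
from snap import *
j=np.load("j.npy");o=env.observe();p,R=pickle.load(open("knob_loose.pkl","rb"))
Nw=Rj(j)@N;t=p+Rj(j)@[0,.0732,0]
print(o["time_s"],o["q"].round(1),o["grip_width"],o["ft_force"].round(1))
for h in(.085,.04,0): print(cmd(o,t+h*Nw,R))
d=snap("c1")
g=d["top"]["img"][170:240,200:310,::-1]
cv2.imwrite("pics/c1c.png",cv2.resize(g,None,fx=7,fy=7,interpolation=cv2.INTER_CUBIC))
E
```

```text
14.7833 [-28.7  26.8  74.9  -0.   77.6 140.5] 0.059846738598793886 [0.6 0.1 0.1]
(array([-137.7,  156.8,  -10.8]), array([-19.1, -32. ,  78.3]))
(array([-112.3,  161.5,  -47.6]), array([-19.1, -32. ,  78.3]))
(array([-89.7, 165.7, -80.4]), array([-19.1, -32. ,  78.3]))
```

View pics/c1c.png

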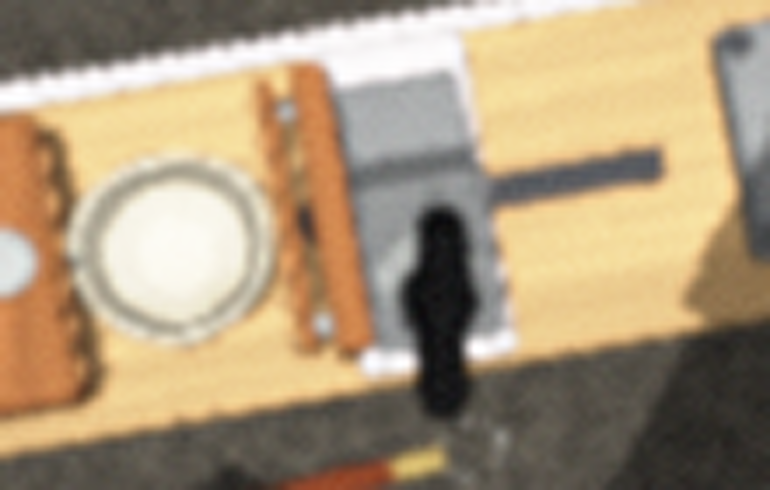

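carry_out(
  targets=[
    [[0.3, -20, 20, 10, -5, -8, 20], [0.3, -50, 50, 15, -5, -8, 20], [0.3, -80, 80, 15, -5, -8, 20], [0.3, -110, 110, 10, -10, -16, 40], [0.3, -138, 140, 0, -10, -16, 40], [0.3, -138, 157, -11, -10, -16, 40], [0.3, -138, 157, -11, -19, -32, 78], [0.3, -138, 157, -11, -19, -32, 78], [0.3, -138, 157, -11, -19, -32, 78], [0.3, -138, 157, -11, -19, -32, 78], [0.3, -138, 157, -11, -19, -32, 78], [0.3, -138, 157, -11, -19, -32, 78], [0.3, -138, 157, -11, -19, -32, 78], [0.3, -138, 157, -11, -19, -32, 78], [0.3, -138, 157, -11, -19, -32, 78]],
  ],
)

```text
time_s: 16.13
position: [0.4138, -0.0116, 0.184]
tool_rot: [[-0.83, 0.556, 0.051], [0.004, 0.097, -0.995], [-0.558, -0.826, -0.083]]
ft_force: [0.2, -0.5, 0.1]
grip_width: 0.0594
```

```bash
python3 - <<'E'
from snap import *
j=np.load("j.npy");o=env.observe();p,R=pickle.load(open("knob_loose.pkl","rb"))
Nw=Rj(j)@N;t=p+Rj(j)@[0,.0732,0]
print(o["time_s"],o["q"].round(1),o["grip_width"],o["ft_force"].round(1))
for h in(.085,.04,0): print(cmd(o,t+h*Nw,R))
d=snap("c2")
g=d["top"]["img"][170:240,200:310,::-1]
cv2.imwrite("pics/c2c.png",cv2.resize(g,None,fx=7,fy=7,interpolation=cv2.INTER_CUBIC))
E
```

```text
16.1333 [-31.3   3.6 121.9  41.1  34.4  26.8] 0.05937391847768783 [ 0.2 -0.5  0.1]
(array([ 3.1, -1. ,  7.8]), array([ 0.2, -0.6,  0.5]))
(array([ 28.5,   3.7, -29. ]), array([ 0.2, -0.6,  0.5]))
(array([ 51.1,   7.9, -61.8]), array([ 0.2, -0.6,  0.5]))
```

View pics/c2c.png

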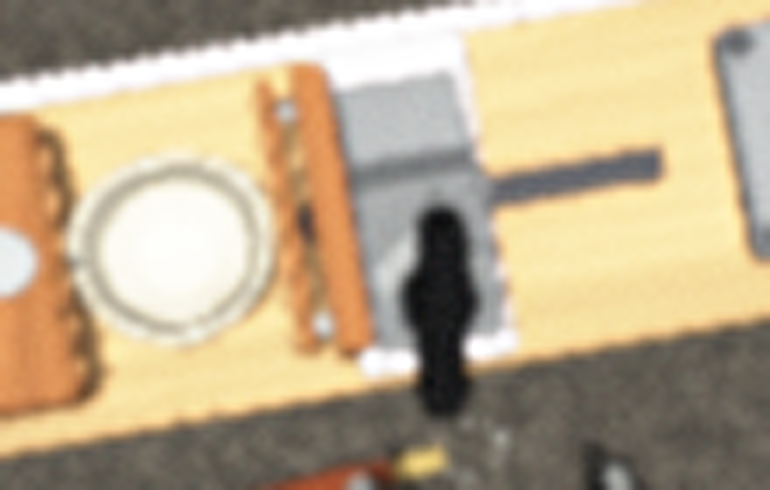

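carry_out(
  targets=[
    [[0.3, 0, 0, 0, 0, 0, 0], [0.3, 0, 0, 0, 0, 0, 0]],
  ],
)

```text
time_s: 16.4
position: [0.4148, -0.0114, 0.1852]
tool_rot: [[-0.829, 0.557, 0.05], [0.005, 0.096, -0.995], [-0.559, -0.825, -0.082]]
ft_force: [-0.4, 0.5, -0.4]
grip_width: 0.06
```

```bash
python3 - <<'E'
from snap import *
j=np.load("j.npy");o=env.observe();p,R=pickle.load(open("knob_loose.pkl","rb"))
Nw=Rj(j)@N;t=p+Rj(j)@[0,.0732,0]
print(o["time_s"],o["q"].round(1),o["qvel"].round(1),o["grip_width"],o["ft_force"].round(1))
for h in(.085,.04,0): print(cmd(o,t+h*Nw,R))
E
```

```text
16.4 [-31.1   3.6 121.7  40.9  34.4  27.3] [ 0.  -0.1 -0.1  0.3  0.1 -0.8] 0.059988591223407606 [-0.4  0.5 -0.4]
(array([ 2.2, -1.2,  6.7]), array([ 0.2, -0.5,  0.6]))
(array([ 27.5,   3.5, -30.2]), array([ 0.2, -0.5,  0.6]))
(array([ 50.1,   7.7, -63. ]), array([ 0.2, -0.5,  0.6]))
```

carry_out(
  targets=[
    [[0.4, 14, 1, -11, 0, -0.5, 0.5], [0.4, 27.5, 3.5, -30, 0, -0.5, 0.5], [0.4, 27.5, 3.5, -30, 0, -0.5, 0.5], [0.4, 27.5, 3.5, -30, 0, -0.5, 0.5]],
  ],
)

```text
time_s: 16.73
position: [0.4421, -0.0075, 0.1547]
tool_rot: [[-0.825, 0.561, 0.061], [-0.003, 0.103, -0.995], [-0.565, -0.821, -0.083]]
ft_force: [-1.0, 0.6, 1.0]
grip_width: 0.0512
```

```bash
python3 - <<'E'
from snap import *
j=np.load("j.npy");o=env.observe();p,R=pickle.load(open("knob_loose.pkl","rb"))
Nw=Rj(j)@N;t=p+Rj(j)@[0,.0732,0]
print(o["time_s"],o["q"].round(1),o["qvel"].round(1),o["grip_width"],o["ft_force"].round(1))
for h in(.04,0): print(cmd(o,t+h*Nw,R))
E
```

```text
16.7333 [-28.   10.2 121.5  48.4  28.3  20.5] [-0.7 -2.6  0.  -0.7  0.8  0.3] 0.05120153872334618 [-1.   0.6  1. ]
(array([ 0.3, -0.4,  0.2]), array([ 0.1, -0.1, -0. ]))
(array([ 22.8,   3.8, -32.5]), array([ 0.1, -0.1, -0. ]))
```

carry_out(
  targets=[
    [[0.4, 12, 2, -17, 0, 0, 0], [0.4, 22.5, 3.5, -32, 0, 0, 0], [0.4, 22.5, 3.5, -32, 0, 0, 0], [0.5, 22.5, 3.5, -32, 0, 0, 0], [1, 22.5, 3.5, -32, 0, 0, 0], [1, 22.5, 3.5, -32, 0, 0, 0], [1, 22.5, 3.5, -32, 0, 0, 0], [1, 22.5, 3.5, -32, 0, 0, 0], [1, 22.5, 3.5, -32, 0, 0, 0]],
  ],
  squeeze=80,
)

```text
time_s: 17.48
position: [0.4643, -0.0037, 0.1247]
tool_rot: [[-0.823, 0.565, 0.061], [-0.004, 0.103, -0.995], [-0.568, -0.819, -0.082]]
ft_force: [-7.5, 3.8, 13.2]
grip_width: 0.0114
```

```bash
python3 - <<'E'
from snap import *
j=np.load("j.npy");o=env.observe()
print(o["time_s"],o["q"].round(1),o["position"],o["grip_width"],o["ft_force"].round(1),o["wrist_torque"].round(2))
x=Rj(j).T@o["tool_rot"][:,0];print("bar th",np.degrees(np.arctan2(x[1],x@D)))
d=snap("c3")
g=d["top"]["img"][170:240,200:310,::-1]
cv2.imwrite("pics/c3c.png",cv2.resize(g,None,fx=7,fy=7,interpolation=cv2.INTER_CUBIC))
E
```

```text
17.4833 [-25.5  16.2 121.3  58.1  23.3  11.8] [ 0.46428633 -0.00374391  0.12467964] 0.011351864878075447 [-7.5  3.8 13.2] [ 0.68 -0.01  0.54]
bar th 8.428510210154878
```

View pics/c3c.png

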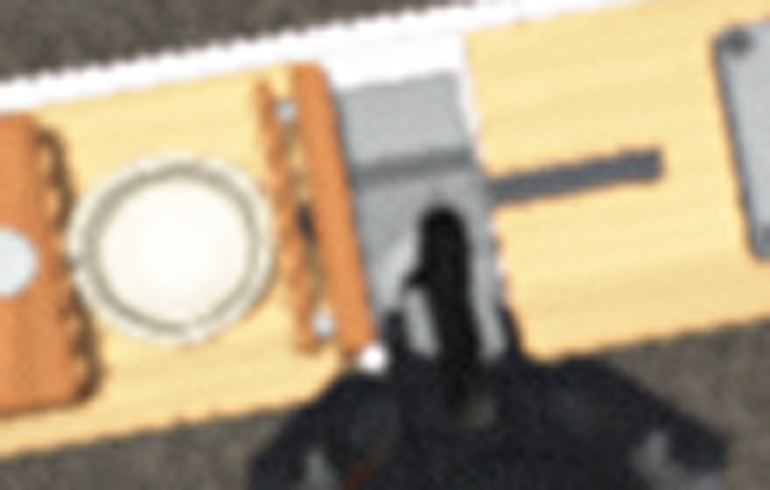

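carry_out(
  targets=[
    [[1, 0, 0, 0, 2.3, 0.4, -3.3], [1, 0, 0, 0, 4.5, 0.8, -6.6], [1, 0, 0, 0, 6.8, 1.3, -9.8], [1, 0, 0, 0, 9, 1.7, -13.1], [1, 0, 0, 0, 11.3, 2.1, -16.4], [1, 0, 0, 0, 13.5, 2.5, -19.7], [1, 0, 0, 0, 15.8, 2.9, -22.9], [1, 0, 0, 0, 18, 3.4, -26.2], [1, 0, 0, 0, 20.3, 3.8, -29.5], [1, 0, 0, 0, 22.6, 4.2, -32.8], [1, 0, 0, 0, 24.8, 4.6, -36], [1, 0, 0, 0, 27.1, 5, -39.3]],
  ],
)

```text
time_s: 18.58
position: [0.4642, -0.0037, 0.1248]
tool_rot: [[-0.596, 0.563, -0.572], [0.738, 0.105, -0.667], [-0.316, -0.82, -0.478]]
ft_force: [-9.5, 4.5, 15.9]
grip_width: 0.0116
```

```bash
python3 - <<'E'
from snap import *
j=np.load("j.npy");o=env.observe()
print(o["time_s"],o["q"].round(1),o["position"],o["grip_width"],o["ft_force"].round(1),o["wrist_torque"].round(2))
x=Rj(j).T@o["tool_rot"][:,0];print("bar th",np.degrees(np.arctan2(x[1],x@D)))
E
```

```text
18.5833 [-25.6  16.2 121.2  57.7  23.5  60.3] [ 0.46424135 -0.00368962  0.12480337] 0.011615489938519928 [-9.5  4.5 15.9] [ 0.66 -0.04  0.8 ]
bar th 56.55878527473569
```

carry_out(
  targets=[
    [[1, 0, 0, 0, 2, 0.4, -2.9], [1, 0, 0, 0, 4, 0.8, -5.8], [1, 0, 0, 0, 6, 1.1, -8.7], [1, 0, 0, 0, 8, 1.5, -11.7], [1, 0, 0, 0, 10.2, 1.9, -14.7], [1, 0, 0, 0, 10.2, 1.9, -14.7]],
  ],
)

```text
time_s: 19.08
position: [0.4642, -0.0036, 0.1249]
tool_rot: [[-0.392, 0.563, -0.728], [0.908, 0.107, -0.406], [-0.151, -0.82, -0.553]]
ft_force: [-9.3, 5.4, 16.8]
grip_width: 0.0119
```

```bash
python3 - <<'E'
from snap import *
j=np.load("j.npy");o=env.observe()
print(o["time_s"],o["q"].round(1),o["position"],o["grip_width"],o["ft_force"].round(1),o["wrist_torque"].round(2), o["wrist_torque"]@(Rj(j)@N))
x=Rj(j).T@o["tool_rot"][:,0];print("bar th",np.degrees(np.arctan2(x[1],x@D)))
d=snap("c4")
g=d["top"]["img"][170:240,200:310,::-1]
cv2.imwrite("pics/c4c.png",cv2.resize(g,None,fx=7,fy=7,interpolation=cv2.INTER_CUBIC))
E
```

```text
19.0833 [-25.6  16.2 121.2  57.7  23.7  78.3] [ 0.46423684 -0.00363048  0.12490394] 0.011892927170638392 [-9.3  5.4 16.8] [ 0.79 -0.01  0.66] 0.09070776412643626
bar th 74.54795705446044
```

View pics/c4c.png

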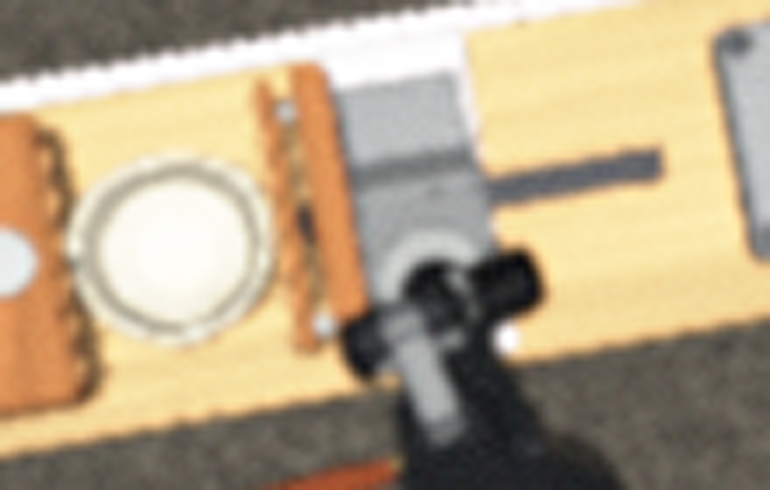

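carry_out(
  targets=[
    [[0.7, 0, 0, 0, 0, 0, 0], [0.5, 0, 0, 0, 0, 0, 0], [0.4, 0, 0, 0, 0, 0, 0], [0.4, -6, -1, 8, 0, 0, 0], [0.4, -17, -3, 25, 0, 0, 0], [0.4, -34, -6, 49, 0, 0, 0], [0.4, -50, -9, 73, 0, 0, 0], [0.4, -75, -40, 110, 0, 0, 0], [0.4, -95, -75, 125, 0, 0, 0], [0.4, -110, -110, 135, 0, 0, 0], [0.4, -110, -110, 135, 0, 0, 0], [0.4, -110, -110, 135, 0, 0, 0]],
  ],
)

```text
time_s: 20.18
position: [0.3541, -0.1182, 0.2598]
tool_rot: [[-0.387, 0.563, -0.73], [0.909, 0.099, -0.406], [-0.156, -0.82, -0.55]]
ft_force: [0.5, 0.4, 0.5]
grip_width: 0.0509
```

```bash
python3 - <<'E'
from snap import *
from rect import *
j=np.load("j.npy");o=env.observe()
print(o["time_s"],o["q"].round(1),o["position"],o["grip_width"],o["ft_force"].round(1))
d=snap("c5",(180,150,360,250),(150,140,350,320))
R=[rect(pickle.load(open(n+".pkl","rb"))["top"],j) for n in("im_c1","im_c5")]
cv2.imwrite("pics/rect2.png",cv2.resize(np.vstack([r[:380] for r in R]),(800,600)))
E
```

```text
20.1833 [-59.1  -6.8 115.6  36.9  62.8  80.2] [ 0.35410574 -0.1181829   0.25977271] 0.050921392516526734 [0.5 0.4 0.5]
```

View pics/c5.png

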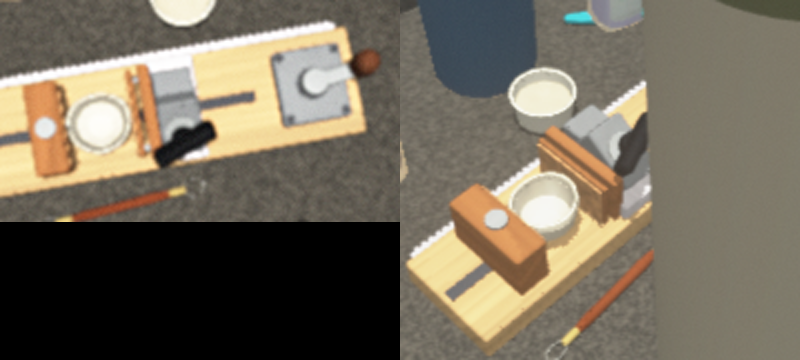

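View pics/rect2.png

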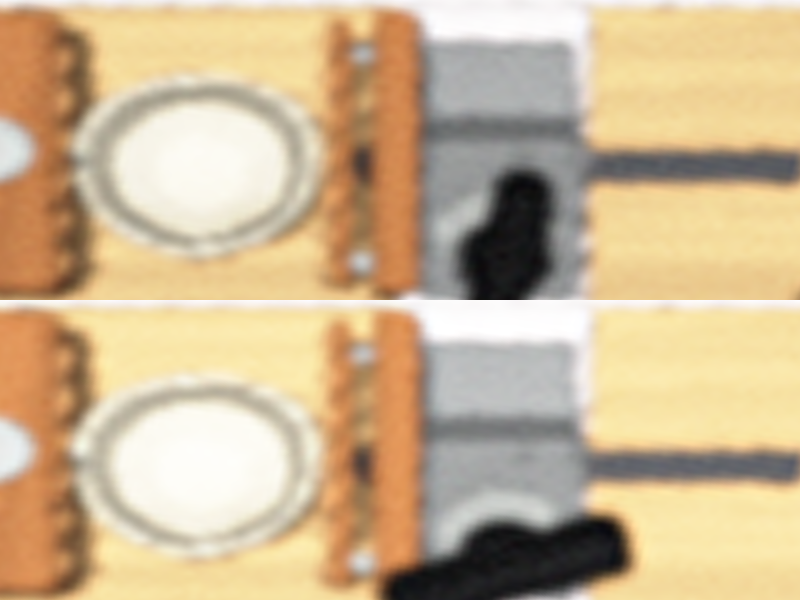

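```bash
python3 - <<'E'
from h import *
j=np.load("j.npy")
for n,roi,y in(("im0",(280,316,192,220),-.074),("im_c5",(240,285,190,230),-.001)):
    g=pickle.load(open(n+".pkl","rb"))["top"];m=barmask(g,roi,80)
    v,u=np.nonzero(m);w,V=np.linalg.eigh(np.cov(u,v));a=V[:,1];P=np.array([-.036,y,.106]);b_=[]
    for th in np.arange(.8,1.6,.01):
        b=D*np.cos(th)+Y*np.sin(th);q=proj(g,[tow(P-.03*b,j),tow(P+.03*b,j)]);r=q[1]-q[0];r/=np.linalg.norm(r);b_.append((abs(r[0]*a[1]-r[1]*a[0]),th))
    print(n,m.sum(),(u.mean(),v.mean()),min(b_))
E
```

```text
im0 274 (np.float64(297.6459854014599), np.float64(207.62408759124088)) (np.float64(0.004239646269218356), np.float64(1.1400000000000003))
im_c5 263 (np.float64(262.4600760456274), np.float64(214.09505703422053)) (np.float64(0.0008106848119482368), np.float64(1.1400000000000003))
```

```bash
python3 -c "
from rig import env
print(env.close_job(), env.observe()['time_s'])"
```

```text
the job is handed in; nothing more can be done
the job is handed in; nothing more can be done
```

The pot is held upright against the end stop, with the clamp knob tight again and the job handed in. The last clock reading before hand-in was about 20 s. I loosened the knob to about 0.15 rad, wound the crank clockwise about 350° (roughly 73 mm of jaw travel), turned the knob back, and withdrew the arm.

- **Plate and springs:** The top view puts the sprung plate about 4–5 mm pressed in, out of 9 mm. That comes from how far jaw and plate moved in the picture, so it could be off by about a millimetre. The jaw did not shift when I tightened the knob.
- **Knob angle:** The gripper's own angle gave about 1.30 rad. The camera gave 1.14 rad, the same value it gave for the tight knob at the start. The two disagree, probably because the black hub biases the camera figure, but both are above the 1.05 tight limit.
- **Other things on the counter:** I saw nothing else moved in the last pictures, though the arm hid part of the scene view.
- **Grip on the knob:** My first grip was a few millimetres too deep, probably touching the hub. I backed it off and gripped again before turning. The highest contact force I read at the wrist was about 33 N during that re-grip. I read it between moves, so short peaks would not show.

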